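Put the packed carton away in the blue drawer

ROBOT

A 7-joint arm with a two-finger parallel gripper is mounted at the origin on the work surface. World frame = base frame: x ahead of the robot, y to its left, z up, the work surface at z = 0. Lengths are in mm, angles in rad, forces in N, time in s.
With the tool pointing down it reaches from about 400 to 875 mm from the base axis. Payload 4.4 kg.
Tool frame: the origin (TCP) lies at the very end of the fingers, on their centre line; the grasp point (between the pads) lies 19 mm behind it; y points along the fingers, x is the direction in which the jaws open and shut, and the axes are right-handed (so a half turn about y gives the same grasp; the last joint's range is limited). The gripper opens to 85 mm and grips with 20 to 120 N. Pads are 22 mm wide; open, the fingers measure 114 mm over their backs; the gripper's body (76 mm by 85 mm) begins 54 mm behind the grasp point. The pads swing forward as they close: fully open they stand 13 mm farther back than shut.
Start: joints at [-1.173, 0.628, 0.038, 1.517, -0.027, 0.996, -0.02], TCP at [290.757, 581.359, 231.313] pointing down, gripper open.
Joint ranges: [-3.06, 3.06], [-0.37, 2.12], [-1.25, 1.32], [0.18, 2.47], [-1.1, 4.24], [0.23, 1.98], [-2.94, 2.94]. Speed limits (rad/s): [2.57, 2.57, 3.14, 3.14, 3.14, 3.14, 3.14].

INTERFACE

Orientations are given as [roll, pitch, yaw] about the fixed x, y, z axes, in that order (R = Rz(yaw) Ry(pitch) Rx(roll)).
In Python, from cell import readout, eyes, finish_job gives the robot as it stands. The module is installed in compiled form; this text tells all that it offers.
- The arm moves only by the tool apply_moves, never from a script. Its argument "commands" is a list that holds one entry, the list of rows, each a list of 6 numbers: the shift along the tool's x, y, z in units of 0.04 m (1.0 is 0.04 m), then the turn, a rotation vector about the tool's x, y, z in units of 5 degrees (1.0 is 5 degrees). A call has 1 to 8 rows; each row shifts and turns the pose as measured when the row begins, along the tool's axes as they then stand; what a row does not reach is not made up. A row lasts 1/12 s, in which the tool goes at most 41.7 mm and 7.16 degrees, less where a joint would pass 70% of its speed; a pose out of reach is approached as far as the arm can. A call with a number of a shift or a turn outside -1 to 1 is refused whole. A call with a gripper value outside its range is refused whole. "claw" is the finger opening in mm, from 0 to 85.4, set as the call begins (left out, the last holds). The fingers move at their own pace and stop on an object; the grip force is fixed at half the most. Time passes only in rows, so rows that do not move let the fingers close. It gives the time, the measured TCP pose, the force and the opening at its end, in the units of the state.
- readout.read_state(): the state, without advancing time (a new reading comes with each control period).
- eyes.get_image(name): name is "side" or "top"; returns a dict with "image" (420x560x3 uint8, red, green, blue), "mtx" (3x3 intrinsics, pixels), "k1" (the pictures are not rectified: a ray, as slopes to the right and down, at radius r is drawn at 1 + k1 r^2 times it, then the intrinsics apply), "rvec" (rotation vector, rad) and "tvec" (3), from world to camera coordinates, as OpenCV has them. Camera axes: x right, y down, z forward; pixel columns grow to the right and rows downward; lengths in mm; the calibration is good to about 2 mm. A picture is of the moment at which its call begins. There is no depth.
- finish_job(): hands the job in, once; it reports no verdict.
The state is a dict: "clock": time; "qpos": joint angles; "qd": joint speeds; "tau": joint torques, N m; "eef_pos": TCP position; "tool_rot": TCP orientation; "force": force on the tool from outside, world axes, zero at the start; "torque": the same for the moment, N m; "width": finger opening in mm.
Only numpy, scipy, OpenCV 4.12 (cv2) and the standard library are available. Lean on these libraries where they do the work, as an engineer would, in place of code of your own. Each camera call takes 0.05 s, during which the arm holds its last target. There are 200 camera calls.

TASK

Open the drawer of the blue unit and set the blue carton down gently, flat and label up, in the drawer's wide empty lane with its orange-banded end towards the drawer front; do not drop it. Let go of it, then push the blue drawer fully shut with the carton inside. Leave the yellow unit's drawer as it is, and do not disturb the brass plates, the clear trays or the screwdriver.

Things in the scene. Friction and masses are not known exactly. Their poses are not given: they have to be found in the camera images.
- carton: The blue carton, a rigid closed box 110 long (x) by 52 wide (y) by 60 high (z), 0.17 to 0.35 kg, white label on top and an orange band round its -x end. Lies on the table with the label up, left or right of the units. Origin: centre of its underside; x along its length, away from the orange end.
- carton_mark (a point): Point on the carton's top at the orange-banded end: 50 from the carton's middle along its -x, 60 above its underside.
- blue_unit: Desktop drawer unit in blue sheet metal, fixed, 170 wide (y), 240 deep (x), 112 high, walls 6, top panel 10; one drawer slides out to -x, towards the robot. Origin on the table under the middle of the unit's front face; x runs into the unit, z up. The two units stand side by side, either one on the left (+y). Front panel of the drawer: 14 thick, 166 wide, its top edge 102 above the table.
- blue_unit_drawer (a joint): How far the blue drawer is open, m: 0 shut, 0.15 fully out (stop). Starts between 0 and 0.02; slides at about 3 N (plus 6 N per m/s) and stays where it is left. Open by q, it is uncovered over a length q, between its front panel and the unit's front face; the underside of the unit's top panel is 80 above the drawer floor.
- blue_unit_handle (a point): Middle of the blue drawer's handle bar, 80 above the table: a level steel bar 10 thick and 90 long along y, 42 in front of the drawer panel's outer face, on a post at either end. Moves with the drawer; axes as the unit's.
- blue_unit_lane (a point): Middle of the floor of the blue drawer's empty lane (the left, +y one: 190 long, 76 wide), 95 from the front panel's inner face, 38 from either wall, 22 above the table. Moves with the drawer; axes as the unit's. Side, back and divider walls stand 30 above the floor, 4 thick. The right lane, 64 wide, holds three brass stacks 54 across, 18 high, fixed in the drawer.
- yellow_unit: Desktop drawer unit in yellow sheet metal, fixed, 170 wide (y), 240 deep (x), 112 high, walls 6, top panel 10; one drawer slides out to -x, towards the robot. Origin on the table under the middle of the unit's front face; x runs into the unit, z up. Built like the blue unit. Its drawer must be left as it is.
- yellow_unit_handle (a point): Middle of the yellow drawer's handle bar, built like the blue one; its drawer starts shut or slightly ajar.
- plates: Loose stack of brass plates, 90 across and 25 high, on top of the yellow unit. Origin: centre of its underside. Leave alone.
- trays: Loose stack of clear plastic trays, 110 by 75 by 48 high, on the table on the side away from the carton. Origin: centre of its underside. Leave alone.
- driver: Red-handled screwdriver, 180 long, 26 high, lying on the table across the robot's front, nearer the robot than the drawers. Origin: under its middle; x along it. Leave alone.
Things that resemble listed ones, but are neither listed nor needed, are in the scene too. Of the things that look like the carton, the middle-sized one is meant.

How it is judged (in metres and radians):
On the way, in this order (a step that is already met when the one before it is completed fails the run):
1. the blue drawer has been pulled open by at least 110 mm (value of joint blue_unit_drawer above 0.11 m), for 0.1 s.
2. the carton rests flat in the wide lane of the open blue drawer, orange end towards the front, let go of (y of carton in the frame of blue_unit_lane between -0.018 and 0.018 m and x of carton in the frame of blue_unit_lane between -0.055 and 0.055 m and z of carton in the frame of blue_unit_lane between -0.006 and 0.008 m and angle between carton's own z axis and vertical below 0.1 rad and x of carton_mark in the frame of blue_unit_lane below 0 m and value of joint blue_unit_drawer above 0.05 m and contact force between carton and the fingers below 0.1 N and linear speed of carton below 0.03 m/s), for 0.2 s.
At the end, for the whole second after the job is handed in: The blue drawer is shut to within 6 mm; the carton is at rest inside it, in the wide lane (its middle within 18 mm of the lane's centre line), on the floor (within 8 mm) with its label up and level to 0.1 rad, its orange-banded end towards the drawer front (y of carton in the frame of blue_unit_lane between -0.018 and 0.018 m and x of carton in the frame of blue_unit_lane between -0.055 and 0.055 m and z of carton in the frame of blue_unit_lane between -0.006 and 0.008 m and angle between carton's own z axis and vertical below 0.1 rad and x of carton_mark in the frame of blue_unit_lane below 0 m and value of joint blue_unit_drawer below 0.006 m and linear speed of carton below 0.02 m/s); the robot touches nothing.
It fails at once if the carton is dropped into the drawer: it falls there at over 0.5 m/s (a fall of about 13 mm) with no finger touching it (contact force between carton and the fingers below 0.1 N and linear speed of carton above 0.5 m/s and horizontal distance between carton and blue_unit_lane below 0.15 m).
It fails at once if the yellow drawer is moved by more than 15 mm (distance of yellow_unit_handle from where it was at the start of the episode above 0.015 m).
It fails at once if the stack of brass plates is moved by more than 25 mm (distance of plates from where it was at the start of the episode above 0.025 m).
It fails at once if the stack of clear trays is moved by more than 25 mm (distance of trays from where it was at the start of the episode above 0.025 m).
It fails at once if the screwdriver is moved by more than 25 mm (distance of driver from where it was at the start of the episode above 0.025 m).
It also fails if it takes over 64 s, if anything falls off the work surface, if the arm or the gripper's body presses on something with over 40 N, if the wrist force passes 120 N, or if a joint passes its speed limit or range.

## Working session

There is one attempt and no reset: what is moved stays moved. The work goes in short steps, Python scripts to look and compute and a tool call to move; the robot and the scene stay as the last step left them, time stands still between calls to the robot, and variables do not carry over. Pictures are saved under pics/ and viewed, about 8 in all and at most 12, crops included, and the job is handed in when it is done.

Besides the shell and the picture viewer there is one more tool, called after ">>>" as a command line: name --argument value ..., lists and objects as JSON in quotes. apply_moves: Moves the arm, as the interface text tells. Shifts and turns lie within -1 to 1; 1 stands for 0.04 m of shift or 5 degrees of turn. Its arguments: {"type":"object","properties":{"commands":{"type":"array"},"claw":{"type":"number"}},"required":["commands"]}

```bash
mkdir -p pics; cat > h.py <<'E'
import numpy as np, cv2
from cell import readout, eyes, finish_job
def grab(n,save=None):
    d=eyes.get_image(n)
    if save: cv2.imwrite('pics/'+save,d['image'][:,:,::-1])
    return d
def ray(d,u,v):
    K=np.array(d['mtx']);k=d['k1'];p=np.array([(u-K[0,2])/K[0,0],(v-K[1,2])/K[1,1]])
    q=p.copy()
    for _ in range(20): q=p/(1+k*(q@q))
    R=cv2.Rodrigues(np.array(d['rvec'],float))[0];t=np.array(d['tvec'],float).ravel()
    return -R.T@t, R.T@np.array([q[0],q[1],1.])
def onz(d,u,v,z):
    c,r=ray(d,u,v);return c+r*(z-c[2])/r[2]
def proj(d,P):
    K=np.array(d['mtx']);R=cv2.Rodrigues(np.array(d['rvec'],float))[0]
    c=R@np.array(P,float)+np.array(d['tvec'],float).ravel();q=c[:2]/c[2];q=q*(1+d['k1']*(q@q))
    return K[0,0]*q[0]+K[0,2],K[1,1]*q[1]+K[1,2]
def two(d1,p1,d2,p2):
    c1,r1=ray(d1,*p1);c2,r2=ray(d2,*p2);A=np.stack([r1,-r2],1)
    s=np.linalg.lstsq(A,c2-c1,rcond=None)[0];a=c1+s[0]*r1;b=c2+s[1]*r2
    return (a+b)/2,np.linalg.norm(a-b)
E
python3 - <<'E'
from h import *
for n in('top','side'):
    d=grab(n,n+'0.png');print(n,ray(d,280,210),d['mtx'],d['k1'])
s=readout.read_state();print(s['eef_pos'],s['tool_rot'],s['width'],s['force'])
E
```

```text
top (array([ 452.37506194,  -18.12911624, 1428.22524142]), array([ 0.14267842,  0.02364832, -0.98959004])) [[504.87180874   0.         283.97020683]
 [  0.         504.87180874 216.03704801]
 [  0.           0.           1.        ]] -0.03561377230771815
side (array([ 250.24899798,  851.7336454 , 1023.39153934]), array([ 0.27132404, -0.65377404, -0.70639538])) [[449.64433949   0.         280.97726139]
 [  0.         449.64433949 207.66643105]
 [  0.           0.           1.        ]] -0.034498456593517614
[290.51633657 580.83084918 230.45828731] [-1.57084054  0.00174815  1.10696034] 85.30009559007028 [ 1.1710021  -0.06926662  0.20199552]
```

View pics/top0.png

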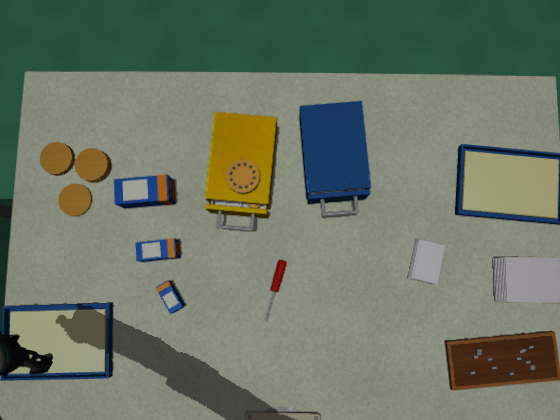

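View pics/side0.png

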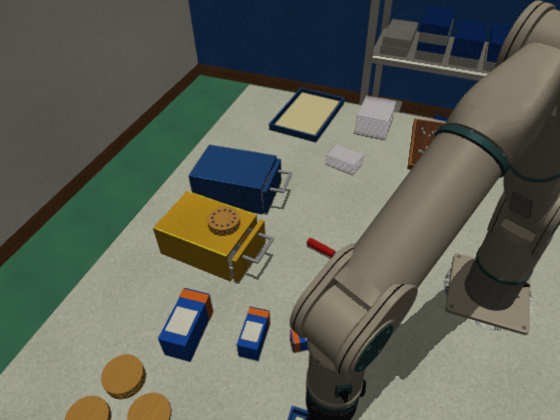

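The top view shows the middle-sized carton at about (158,250), with its orange end towards -y. The blue unit is on the right with its handle at about (339,207). The yellow unit has a handle at (236,225), and the screwdriver is at (276,290). The side view shows the same carton at (254,332) and the blue handle at (283,185). I'll zoom in for the corners.

```bash
python3 - <<'E'
import cv2,numpy as np
t=cv2.imread('pics/top0.png');s=cv2.imread('pics/side0.png')
def c(i,x,y,w,h,k):
    o=cv2.resize(i[y:y+h,x:x+w],None,fx=k,fy=k,interpolation=cv2.INTER_CUBIC)
    o=cv2.convertScaleAbs(o,alpha=1.4,beta=20)
    for a in range(0,w,10): cv2.putText(o,str(x+a),(a*k,8),0,.3,(255,255,255),1);cv2.line(o,(a*k,10),(a*k,14),(255,255,255),1)
    for b in range(0,h,10): cv2.putText(o,str(y+b),(0,b*k+3),0,.3,(255,255,255),1)
    return o
A=np.hstack([c(t,130,230,60,50,6),c(t,295,175,80,60,5)[:300]])
B=np.hstack([c(s,230,300,50,70,6)[:,:300],cv2.resize(c(s,240,145,60,70,6),(360,420))])
W=max(A.shape[1],B.shape[1]);B=B[:300] if False else B
p=lambda m:np.pad(m,((0,0),(0,W-m.shape[1]),(0,0)))
o=np.vstack([p(A),p(B)]);print(o.shape);cv2.imwrite('pics/crop1.png',cv2.resize(o,None,fx=.83,fy=.83) if o.shape[0]>600 else o)
E
```

```text
(720, 760, 3)
```

View pics/crop1.png

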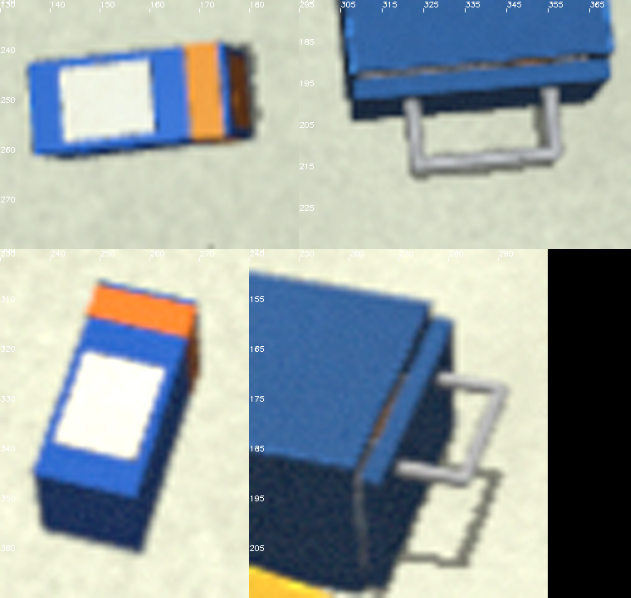

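```bash
python3 - <<'E'
from h import *
t=grab('top');s=grab('side')
L=dict(c_o_px=((174,238.4),(249.7,306.8)),c_o_mx=((175,257.9),(269.2,310.8)),c_b_mx=((136.8,260.6),(257.5,349.8)),c_b_px=((135.6,242.7),(237.2,344.4)),
hl=((323.7,214.3),(283.8,191.6)),hr=((356.9,211.5),(291,172.9)),fl=((306.6,192.6),(261.5,189.2)),fr=((369.9,188.3),(276.3,155.8)))
P={}
for k,(a,b) in L.items():
    P[k],e=two(t,a,s,b);print(k,P[k].round(1),round(e,1), onz(t,*a,60 if k[0]=='c' else 80 if k[0]=='h' else 112).round(1))
c=np.mean([P[k] for k in L if k[0]=='c'],0);o=(P['c_o_px']+P['c_o_mx'])/2;b=(P['c_b_px']+P['c_b_mx'])/2
print('carton',c,np.linalg.norm(b-o),np.degrees(np.arctan2(*(b-o)[1::-1])))
for a,b in(('hr','hl'),('fr','fl')):
    d=P[b]-P[a];print((P[a]+P[b])/2,np.linalg.norm(d),np.degrees(np.arctan2(*d[1::-1]))-90)
# refine: triangulated edges of side carton faces; driver mask
im=cv2.cvtColor(t['image'],cv2.COLOR_RGB2HSV)
m=((im[:,:,0]<5)|(im[:,:,0]>175))&(im[:,:,1]>180)&(im[:,:,2]>60)
v,u=np.nonzero(m);k=(u>255)&(u<300)&(v>240)&(v<340);print('driver handle',onz(t,u[k].mean(),v[k].min(),20),onz(t,267,320,10))
print('yellow handle',onz(t,219,226,80),onz(t,253,229,80))
E
```

```text
c_o_px [567.  303.4  56.6] 0.5 [566.9 302.6  60. ]
c_o_mx [514.8 298.   59.3] 2.0 [513.8 297.5  60. ]
c_b_mx [503.6 403.1  54.8] 2.7 [504.6 401.9  60. ]
c_b_px [552.7 408.5  57. ] 1.9 [553.4 407.8  60. ]
hl [ 635.3 -104.7   75.5] 4.6 [ 636.9 -103.8   80. ]
hr [ 644.3 -193.9   78.1] 3.8 [ 645.9 -193.2   80. ]
fl [688.2 -56.8 109.7] 4.0 [689.7 -56.2 112. ]
fr [ 704.6 -223.8  109.4] 0.6 [ 703.8 -223.5  112. ]
carton [534.51072866 353.22169208  56.92511292] 105.87786706913008 96.94083044222226
[ 639.77002486 -149.28895775   76.80464028] 89.68052294234688 5.784662270838339
[ 696.39400169 -140.33099906  109.5494648 ] 167.81738064173874 5.599494878553969
driver handle [514.77229918  18.33728874  20.        ] [349.19730892  46.11659204  10.        ]
yellow handle [600.73543922 177.60539964  80.        ] [594.07610861  85.71923535  80.        ]
```

```bash
cat > plan.py <<'E'
import sys,numpy as np
from scipy.spatial.transform import Rotation as R
from cell import readout
x,y,z,th,n=map(float,sys.argv[1:6]);n=int(n)
s=readout.read_state();p=np.array(s['eef_pos']);r=R.from_euler('xyz',s['tool_rot'])
print('t',round(s['clock'],2),p.round(1),np.degrees(s['tool_rot']).round(1),'F',np.round(s['force'],1),'w',round(s['width'],1))
T=np.array([x,y,z]);Q=R.from_euler('xyz',[-90,0,th],degrees=True)
rv=(r.inv()*Q).as_rotvec(degrees=True);d=T-p
n=max(n,int(np.ceil(max(np.abs(rv).max()/5,np.linalg.norm(d)/40))))
for i in range(n):
    print([round(v,2) for v in list(r.inv().apply(d/n)/40)+list(rv/n/5)]); r=r*R.from_rotvec(rv/n,degrees=True)
E
python3 plan.py 640 -149 231 5.6 1
```

```text
t 0.2 [290.6 581.  230.7] [-90.    0.1  63.4] F [ 0.7 -0.2  0.1] w 85.4
[np.float64(-0.59), np.float64(0.0), np.float64(-0.76), np.float64(0.0), np.float64(0.55), np.float64(-0.0)]
[np.float64(-0.55), np.float64(0.0), np.float64(-0.79), np.float64(0.0), np.float64(0.55), np.float64(-0.0)]
[np.float64(-0.52), np.float64(0.0), np.float64(-0.81), np.float64(0.0), np.float64(0.55), np.float64(-0.0)]
[np.float64(-0.48), np.float64(0.0), np.float64(-0.84), np.float64(0.0), np.float64(0.55), np.float64(-0.0)]
[np.float64(-0.43), np.float64(0.0), np.float64(-0.86), np.float64(0.0), np.float64(0.55), np.float64(-0.0)]
[np.float64(-0.39), np.float64(0.0), np.float64(-0.88), np.float64(0.0), np.float64(0.55), np.float64(-0.0)]
[np.float64(-0.35), np.float64(0.0), np.float64(-0.9), np.float64(0.0), np.float64(0.55), np.float64(-0.0)]
[np.float64(-0.31), np.float64(0.0), np.float64(-0.91), np.float64(0.0), np.float64(0.55), np.float64(-0.0)]
[np.float64(-0.26), np.float64(0.0), np.float64(-0.93), np.float64(0.0), np.float64(0.55), np.float64(-0.0)]
[np.float64(-0.22), np.float64(-0.0), np.float64
[... 562 characters left out ...]
loat64(0.0), np.float64(0.55), np.float64(-0.0)]
[np.float64(0.06), np.float64(-0.0), np.float64(-0.96), np.float64(0.0), np.float64(0.55), np.float64(-0.0)]
[np.float64(0.1), np.float64(-0.0), np.float64(-0.96), np.float64(0.0), np.float64(0.55), np.float64(-0.0)]
[np.float64(0.15), np.float64(-0.0), np.float64(-0.95), np.float64(0.0), np.float64(0.55), np.float64(-0.0)]
[np.float64(0.2), np.float64(-0.0), np.float64(-0.94), np.float64(0.0), np.float64(0.55), np.float64(-0.0)]
[np.float64(0.24), np.float64(-0.0), np.float64(-0.93), np.float64(0.0), np.float64(0.55), np.float64(-0.0)]
[np.float64(0.29), np.float64(-0.0), np.float64(-0.92), np.float64(0.0), np.float64(0.55), np.float64(-0.0)]
```

>>> apply_moves --commands '[[[-0.6, 0, -0.75, 0, 0.55, 0], [-0.55, 0, -0.8, 0, 0.55, 0], [-0.5, 0, -0.8, 0, 0.55, 0], [-0.5, 0, -0.85, 0, 0.55, 0], [-0.45, 0, -0.85, 0, 0.55, 0], [-0.4, 0, -0.9, 0, 0.55, 0], [-0.35, 0, -0.9, 0, 0.55, 0], [-0.3, 0, -0.9, 0, 0.55, 0]]]' --claw 36

```text
clock: 0.87
eef_pos: [419.3, 301.9, 226.6]
tool_rot: [-1.562, 0.0, 0.726]
force: [1.0, 0.2, -1.0]
width: 36.0
```

```bash
sed -i 's/\[round(v,2) for v/[round(float(v),2) for v/' plan.py; python3 plan.py 640 -149 200 5.6 1
```

```text
t 0.87 [419.3 301.9 226.6] [-89.5   0.   41.6] F [ 1.   0.2 -1. ] w 36.0
[-0.26, 0.04, -0.93, -0.01, 0.55, -0.0]
[-0.21, 0.04, -0.94, -0.01, 0.55, -0.0]
[-0.17, 0.04, -0.95, -0.01, 0.55, -0.0]
[-0.12, 0.04, -0.96, -0.01, 0.55, -0.0]
[-0.07, 0.05, -0.96, -0.01, 0.55, -0.0]
[-0.03, 0.05, -0.97, -0.01, 0.55, -0.0]
[0.02, 0.05, -0.97, -0.01, 0.55, -0.0]
[0.07, 0.05, -0.96, -0.01, 0.55, -0.0]
[0.11, 0.05, -0.96, -0.01, 0.55, -0.0]
[0.16, 0.05, -0.95, -0.01, 0.55, -0.0]
[0.2, 0.05, -0.94, -0.01, 0.55, -0.0]
[0.25, 0.05, -0.93, -0.01, 0.55, -0.0]
[0.29, 0.05, -0.92, -0.01, 0.55, -0.0]
```

Tracking is good.

>>> apply_moves --commands '[[[-0.25, 0, -0.95, 0, 0.55, 0], [-0.2, 0, -0.95, 0, 0.55, 0], [-0.15, 0, -0.95, 0, 0.55, 0], [-0.1, 0, -0.95, 0, 0.55, 0], [-0.05, 0.05, -0.95, 0, 0.55, 0], [0, 0.05, -0.95, 0, 0.55, 0], [0, 0.05, -0.95, 0, 0.55, 0], [0.05, 0.05, -0.95, 0, 0.55, 0]]]'

```text
clock: 1.53
eef_pos: [559.6, 12.7, 216.8]
tool_rot: [-1.562, 0.001, 0.324]
force: [1.1, 0.4, -0.4]
width: 36.2
```

```bash
python3 plan.py 640 -149 180 5.6 1
```

```text
t 1.53 [559.6  12.7 216.8] [-89.5   0.1  18.6] F [ 1.1  0.4 -0.4] w 36.2
[0.12, 0.18, -0.9, -0.02, 0.52, -0.0]
[0.16, 0.18, -0.89, -0.02, 0.52, -0.0]
[0.2, 0.18, -0.88, -0.02, 0.52, -0.0]
[0.24, 0.18, -0.87, -0.02, 0.52, -0.0]
[0.28, 0.18, -0.86, -0.02, 0.52, -0.0]
```

>>> apply_moves --commands '[[[0.12, 0.18, -0.9, -0.02, 0.52, 0], [0.16, 0.18, -0.9, -0.02, 0.52, 0], [0.2, 0.18, -0.88, -0.02, 0.52, 0], [0.24, 0.18, -0.87, -0.02, 0.52, 0], [0.28, 0.18, -0.86, -0.02, 0.52, 0], [0, 0, 0, 0, 0, 0]]]'

```text
clock: 2.03
eef_pos: [642.4, -169.7, 177.8]
tool_rot: [-1.579, 0.0, 0.075]
force: [-0.4, -1.6, -0.2]
width: 35.7
```

```bash
python3 plan.py 640.5 -149 62 5.6 6
```

```text
t 2.03 [ 642.4 -169.7  177.8] [-90.4   0.    4.3] F [-0.4 -1.6 -0.2] w 35.7
[-0.0, 0.48, 0.09, 0.01, -0.04, -0.0]
[-0.0, 0.48, 0.09, 0.01, -0.04, -0.0]
[-0.0, 0.48, 0.09, 0.01, -0.04, -0.0]
[-0.0, 0.48, 0.09, 0.01, -0.04, -0.0]
[0.0, 0.48, 0.09, 0.01, -0.04, -0.0]
[0.0, 0.48, 0.09, 0.01, -0.04, -0.0]
```

>>> apply_moves --commands '[[[0, 0.4, 0.15, 0, -0.05, 0], [0, 0.45, 0.15, 0, -0.05, 0], [0, 0.4, 0.1, 0, -0.05, 0], [0, 0.2, 0.05, 0, 0, 0], [0, 0, 0, 0, 0, 0]]]'

```text
clock: 2.45
eef_pos: [640.8, -157.6, 116.1]
tool_rot: [-1.581, 0.001, 0.081]
force: [-0.5, -0.8, -0.5]
width: 35.8
```

```bash
python3 plan.py 640.5 -149 62 5.6 5
```

```text
t 2.45 [ 640.8 -157.6  116.1] [-90.6   0.    4.6] F [-0.5 -0.8 -0.5] w 35.8
[0.0, 0.27, 0.05, 0.02, -0.04, -0.0]
[0.0, 0.27, 0.05, 0.02, -0.04, -0.0]
[0.0, 0.27, 0.04, 0.02, -0.04, -0.0]
[0.0, 0.27, 0.04, 0.02, -0.04, -0.0]
[0.0, 0.27, 0.04, 0.02, -0.04, -0.0]
```

>>> apply_moves --commands '[[[0, 0.25, 0.05, 0, -0.05, 0], [0, 0.3, 0.05, 0.05, -0.05, 0], [0, 0.3, 0.05, 0.05, -0.05, 0], [0, 0.3, 0.05, 0, -0.05, 0], [0, 0.25, 0.05, 0, -0.05, 0], [0, 0.1, 0, 0, 0, 0], [0, 0, 0, 0, 0, 0]]]'

```text
clock: 3.03
eef_pos: [645.6, -147.5, 57.8]
tool_rot: [-1.574, -0.012, 0.106]
force: [-6.0, -0.3, 5.3]
width: 36.1
```

>>> apply_moves --commands '[[[0, 0, 0, 0, 0, 0], [0, 0, 0, 0, 0, 0], [0, 0, 0, 0, 0, 0], [0, 0, 0, 0, 0, 0]]]' --claw 0

```text
clock: 3.37
eef_pos: [643.9, -147.6, 57.8]
tool_rot: [-1.573, -0.009, 0.106]
force: [1.3, 0.9, 1.8]
width: 7.9
```

```bash
python3 plan.py 492 -163 64 5.6 15 | head -4
```

```text
t 3.37 [ 643.9 -147.6   57.8] [-90.1  -0.5   6. ] F [1.3 0.9 1.8] w 7.9
[-0.25, -0.01, 0.0, 0.0, 0.01, 0.01]
[-0.25, -0.01, 0.0, 0.0, 0.01, 0.01]
[-0.25, -0.01, 0.0, 0.0, 0.01, 0.01]
```

>>> apply_moves --commands '[[[-0.1, 0, 0, 0, 0, 0], [-0.3, 0, 0, 0, 0, 0], [-0.4, 0, 0, 0, 0, 0], [-0.4, 0, 0, 0, 0, 0], [-0.4, 0, 0, 0, 0, 0], [-0.4, 0, 0, 0, 0, 0], [-0.4, 0, 0, 0, 0, 0], [-0.4, 0, 0, 0, 0, 0]]]'

```text
clock: 4.03
eef_pos: [548.0, -157.0, 57.7]
tool_rot: [-1.581, -0.045, 0.111]
force: [2.5, 1.7, 4.5]
width: 7.9
```

```bash
python3 plan.py 493 -163 62 5.6 5 | head -3
```

```text
t 4.03 [ 548.  -157.    57.7] [-90.6  -2.6   6.4] F [2.5 1.7 4.5] w 7.9
[-0.28, -0.03, 0.0, 0.02, 0.03, 0.1]
[-0.28, -0.03, -0.0, 0.02, 0.03, 0.1]
```

>>> apply_moves --commands '[[[-0.35, -0.05, 0, 0, 0, 0.1], [-0.3, -0.05, 0, 0, 0, 0.1], [-0.25, 0, 0, 0, 0, 0.1], [-0.2, 0, 0, 0, 0, 0.1], [-0.15, 0, 0, 0, 0, 0.05], [-0.15, 0, 0, 0, 0, 0], [0, 0, 0, 0, 0, 0]]]'

```text
clock: 4.62
eef_pos: [495.0, -162.2, 57.8]
tool_rot: [-1.585, -0.017, 0.111]
force: [-3.2, -0.8, 2.8]
width: 8.2
```

```bash
python3 - <<'E'
from h import *
t=grab('top','top1.png');s=grab('side','side1.png')
i=cv2.imread('pics/top1.png')[80:320,230:430];j=cv2.imread('pics/side1.png')[120:280,150:350]
cv2.imwrite('pics/v1.png',np.hstack([cv2.resize(i,(400,480)),cv2.resize(j,(400,320)).repeat(1,0) if 0 else np.pad(cv2.resize(j,(400,320)),((0,160),(0,0),(0,0)))]))
E
python3 plan.py 493 -163 62 5.6 5 | head -2
```

```text
t 4.72 [ 494.8 -162.3   57.8] [-90.8  -0.9   6.3] F [ 3.  -0.2 -2. ] w 8.1
[-0.01, -0.02, -0.0, 0.03, 0.03, 0.04]
```

View pics/v1.png

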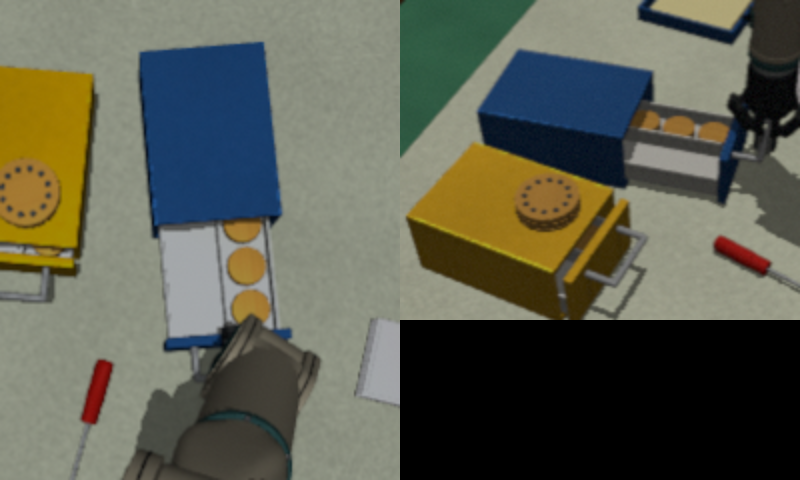

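The drawer is open about 149 mm and the lane is clear. I'll release the bar and lift.

>>> apply_moves --commands '[[[0, 0, 0, 0, 0, 0], [0, 0, 0, 0, 0, 0], [0, -0.3, 0, 0, 0, 0], [0, -0.6, 0, 0, 0, 0], [0, -0.8, 0, 0, 0, 0], [0, -0.9, 0, 0, 0, 0], [0, -0.8, 0, 0, 0, 0], [0, -0.4, 0, 0, 0, 0]]]' --claw 36

```text
clock: 5.38
eef_pos: [482.8, -160.6, 209.7]
tool_rot: [-1.578, 0.008, 0.11]
force: [0.2, 0.2, 0.4]
width: 36.1
```

```bash
python3 plan.py 533 355 170 6.9 1
```

```text
t 5.38 [ 482.8 -160.6  209.7] [-90.4   0.5   6.3] F [0.2 0.2 0.4] w 36.1
[0.21, 0.07, 0.98, 0.01, -0.01, -0.01]
[0.21, 0.07, 0.98, 0.01, -0.01, -0.01]
[0.21, 0.07, 0.97, 0.01, -0.01, -0.01]
[0.21, 0.07, 0.97, 0.01, -0.01, -0.01]
[0.21, 0.07, 0.97, 0.01, -0.01, -0.01]
[0.21, 0.07, 0.97, 0.01, -0.01, -0.01]
[0.21, 0.07, 0.97, 0.01, -0.01, -0.01]
[0.21, 0.07, 0.97, 0.01, -0.01, -0.01]
[0.21, 0.07, 0.97, 0.01, -0.01, -0.01]
[0.21, 0.07, 0.97, 0.01, -0.01, -0.01]
[0.21, 0.07, 0.97, 0.01, -0.01, -0.01]
[0.21, 0.08, 0.97, 0.01, -0.01, -0.01]
[0.21, 0.08, 0.97, 0.01, -0.01, -0.01]
```

>>> apply_moves --commands '[[[0.2, 0, 0.9, 0, 0, 0], [0.2, 0, 0.95, 0, 0, 0], [0.2, 0, 0.95, 0, 0, 0], [0.2, 0, 0.95, 0, 0, 0], [0.2, 0, 0.95, 0, 0, 0], [0.2, 0, 0.95, 0, 0, 0], [0.2, 0, 0.95, 0, 0, 0], [0.2, 0, 0.95, 0, 0, 0]]]' --claw 85

```text
clock: 6.05
eef_pos: [514.6, 141.3, 212.1]
tool_rot: [-1.59, 0.004, 0.085]
force: [1.3, -0.9, 0.1]
width: 84.6
```

```bash
python3 plan.py 533 355 140 6.9 1;  python3 - <<'E'
from h import *
t=grab('top','top2.png');s=grab('side','side2.png')
i=cv2.imread('pics/top2.png')[180:260,290:390]
cv2.imwrite('pics/v2.png',cv2.convertScaleAbs(cv2.resize(i,(700,560),interpolation=cv2.INTER_CUBIC),alpha=1.3))
E
```

```text
t 6.05 [514.6 141.3 212.1] [-91.1   0.2   4.9] F [ 1.3 -0.9  0.1] w 84.6
[0.15, 0.28, 0.89, 0.04, -0.07, -0.01]
[0.16, 0.29, 0.88, 0.04, -0.07, -0.01]
[0.16, 0.29, 0.88, 0.04, -0.07, -0.01]
[0.17, 0.29, 0.88, 0.04, -0.07, -0.01]
[0.17, 0.29, 0.88, 0.04, -0.07, -0.01]
[0.18, 0.3, 0.88, 0.04, -0.07, -0.01]
```

View pics/v2.png

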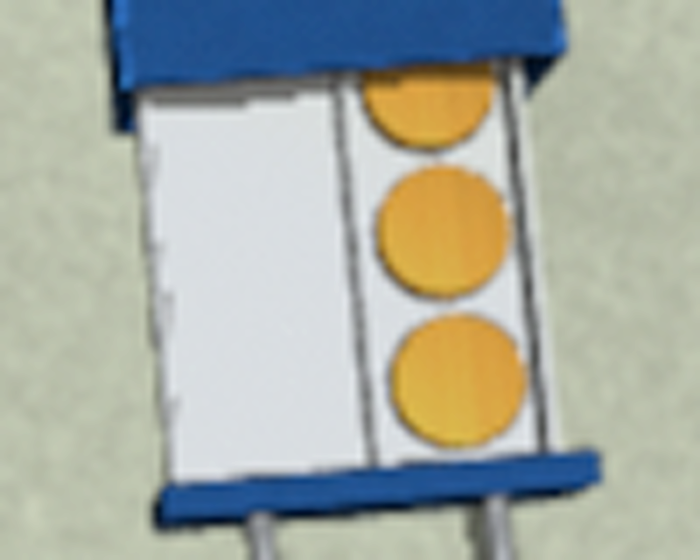

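The drawer is open. The divider's lane-side foot runs from crop (334,90) to (366,460). The panel's inner top edge runs from crop (160,487) to (600,455).

>>> apply_moves --commands '[[[0.15, 0.3, 0.85, 0.05, -0.05, 0], [0.15, 0.3, 0.85, 0.05, -0.05, 0], [0.15, 0.3, 0.85, 0.05, -0.05, 0], [0.2, 0.3, 0.8, 0.05, -0.1, 0], [0.15, 0.2, 0.6, 0, -0.1, 0], [0.1, 0.1, 0.3, 0, -0.1, 0], [0, 0, 0, 0, 0, 0]]]'

```text
clock: 6.73
eef_pos: [529.6, 318.6, 147.0]
tool_rot: [-1.574, 0.01, 0.137]
force: [-0.4, -0.2, 0.6]
width: 84.9
```

```bash
python3 plan.py 534 355 38 6.9 5;  python3 - <<'E'
from h import *
t=grab('top')
f=lambda a,b,z:onz(t,290+a/7,180+b/7,z)
for n,a,b,z in(('div',(334,90),(366,460),22),('divtop',(345,90),(377,460),52),('rw',(503,90),(540,450),22),('lw outer',(138,100),(172,460),52),('panel in',(600,455),(160,487),102),('panel out',(600,480),(160,522),102),('unit front',(565,50),(115,88),112)):
    A=f(*a,z);B=f(*b,z);print(n,A.round(1),B.round(1),np.degrees(np.arctan2(A[1]-B[1],A[0]-B[0])).round(1))
E
```

```text
t 6.73 [529.6 318.6 147. ] [-90.2   0.6   7.9] F [-0.4 -0.2  0.6] w 84.9
[0.05, 0.54, 0.18, 0.01, 0.04, -0.02]
[0.05, 0.54, 0.18, 0.01, 0.04, -0.02]
[0.05, 0.54, 0.18, 0.01, 0.04, -0.02]
[0.05, 0.54, 0.18, 0.01, 0.04, -0.02]
[0.05, 0.54, 0.18, 0.01, 0.04, -0.02]
div [ 706.5 -146.6   22. ] [ 557.3 -159.9   22. ] 5.1
divtop [ 701.2 -148.2   52. ] [ 555.1 -161.1   52. ] 5.0
rw [ 707.6 -214.8   22. ] [ 562.4 -229.1   22. ] 5.6
lw outer [695.9 -66.6  52. ] [553.9 -81.3  52. ] 5.9
panel in [ 554.6 -239.6  102. ] [540.  -74.6 102. ] -84.9
panel out [ 545.2 -239.5  102. ] [526.8 -74.8 102. ] -83.6
unit front [ 706.9 -225.7  112. ] [689.8 -55.7 112. ] -84.2
```

>>> apply_moves --commands '[[[0, 0.4, 0.2, 0, 0.05, 0], [0.05, 0.5, 0.2, 0, 0.05, 0], [0.05, 0.5, 0.2, 0, 0.05, 0], [0.05, 0.4, 0.15, 0, 0, 0], [0, 0.25, 0.1, 0, 0, 0], [0, 0, 0, 0, 0, 0]]]'

```text
clock: 7.28
eef_pos: [535.9, 336.1, 67.4]
tool_rot: [-1.584, 0.006, 0.107]
force: [-0.3, 0.1, 0.5]
width: 85.0
```

```bash
python3 plan.py 534.5 353 36 6.9 3
```

```text
t 7.28 [535.9 336.1  67.4] [-90.7   0.3   6.1] F [-0.3  0.1  0.5] w 85.0
[0.0, 0.26, 0.14, 0.05, -0.05, -0.02]
[0.01, 0.26, 0.14, 0.05, -0.05, -0.02]
[0.01, 0.26, 0.14, 0.05, -0.05, -0.02]
```

>>> apply_moves --commands '[[[0, 0, 0.3, 0.05, -0.05, 0], [0, 0.1, 0.3, 0.05, -0.05, 0], [0, 0.25, 0.15, 0.05, -0.05, 0], [0, 0.25, 0.05, 0, -0.05, 0], [0, 0.15, 0, 0, 0, 0], [0, 0, 0, 0, 0, 0]]]'

```text
clock: 7.78
eef_pos: [534.2, 369.6, 37.8]
tool_rot: [-1.568, 0.001, 0.124]
force: [-0.1, -0.1, -1.6]
width: 85.0
```

```bash
python3 plan.py 534.5 353 36 6.9 2
```

```text
t 7.78 [534.2 369.6  37.8] [-89.8   0.1   7.1] F [-0.1 -0.1 -1.6] w 85.0
[-0.02, 0.02, -0.21, -0.02, 0.02, -0.01]
[-0.02, 0.02, -0.21, -0.02, 0.02, -0.01]
```

>>> apply_moves --commands '[[[0, 0, -0.2, 0, 0, 0], [0, 0, -0.2, 0, 0, 0], [0, 0, 0, 0, 0, 0], [0, 0, 0, 0, 0, 0]]]'

```text
clock: 8.12
eef_pos: [536.3, 350.5, 37.2]
tool_rot: [-1.57, 0.002, 0.123]
force: [0.0, 0.1, 0.4]
width: 85.1
```

```bash
python3 plan.py 534.5 353 36 6.9 2
```

```text
t 8.12 [536.3 350.5  37.2] [-89.9   0.1   7.1] F [0.  0.1 0.4] w 85.1
[-0.02, 0.02, 0.03, -0.01, 0.02, -0.01]
[-0.02, 0.02, 0.03, -0.01, 0.02, -0.01]
```

>>> apply_moves --commands '[[[0, 0, 0, 0, 0, 0], [0, 0, 0, 0, 0, 0], [0, 0, 0, 0, 0, 0], [0, 0, 0, 0, 0, 0], [0, 0, 0, 0, 0, 0]]]' --claw 0

```text
clock: 8.53
eef_pos: [537.4, 349.5, 38.5]
tool_rot: [-1.569, 0.001, 0.121]
force: [0.0, -0.8, -2.0]
width: 50.6
```

```bash
python3 plan.py 534.5 353 200 6.9 2
```

```text
t 8.53 [537.4 349.5  38.5] [-89.9   0.    6.9] F [ 0.  -0.8 -2. ] w 50.6
[-0.01, -0.81, 0.02, -0.0, 0.0, -0.0]
[-0.01, -0.81, 0.02, -0.0, 0.0, -0.0]
[-0.01, -0.81, 0.02, -0.0, 0.0, -0.0]
[-0.01, -0.81, 0.02, -0.0, 0.0, -0.0]
[-0.01, -0.81, 0.02, -0.0, 0.0, -0.0]
```

>>> apply_moves --commands '[[[0, -0.3, 0, 0, 0, 0], [0, -0.6, 0, 0, 0, 0], [0, -0.7, 0, 0, 0, 0], [0, -0.7, 0, 0, 0, 0], [0, -0.7, 0, 0, 0, 0], [0, -0.5, 0, 0, 0, 0], [0, -0.3, 0, 0, 0, 0], [0, 0, 0, 0, 0, 0]]]'

```text
clock: 9.2
eef_pos: [533.2, 348.7, 197.1]
tool_rot: [-1.573, 0.011, 0.123]
force: [-0.4, 1.3, -3.8]
width: 50.7
```

```bash
python3 plan.py 560 100 215 -50 11
```

```text
t 9.2 [533.2 348.7 197.1] [-90.2   0.6   7. ] F [-0.4  1.3 -3.8] w 50.7
[-0.01, -0.04, -0.52, 0.01, 0.95, -0.01]
[0.03, -0.04, -0.52, 0.01, 0.95, -0.01]
[0.08, -0.04, -0.52, 0.01, 0.95, -0.01]
[0.12, -0.04, -0.51, 0.01, 0.95, -0.01]
[0.16, -0.04, -0.5, 0.01, 0.95, -0.01]
[0.2, -0.04, -0.48, 0.01, 0.95, -0.01]
[0.24, -0.04, -0.46, 0.01, 0.95, -0.01]
[0.28, -0.04, -0.44, 0.01, 0.95, -0.01]
[0.31, -0.04, -0.42, 0.01, 0.95, -0.01]
[0.35, -0.04, -0.39, 0.01, 0.95, -0.01]
[0.38, -0.04, -0.36, 0.01, 0.95, -0.01]
[0.41, -0.04, -0.33, 0.01, 0.95, -0.01]
```

>>> apply_moves --commands '[[[0, 0, -0.5, 0, 0.8, 0], [0, -0.05, -0.55, 0, 0.9, 0], [0.1, -0.05, -0.55, 0, 0.9, 0], [0.1, -0.05, -0.55, 0, 0.9, 0], [0.15, 0, -0.5, 0, 0.9, 0], [0.2, 0, -0.5, 0, 0.9, 0], [0.25, 0, -0.5, 0, 0.9, 0], [0.3, 0, -0.45, 0, 0.9, 0]]]'

```text
clock: 9.87
eef_pos: [545.2, 179.1, 199.3]
tool_rot: [-1.58, 0.018, -0.51]
force: [0.6, 0.2, -2.8]
width: 50.5
```

```bash
python3 plan.py 612 -117 205 -84.5 11
```

```text
t 9.87 [545.2 179.1 199.3] [-90.5   1.  -29.2] F [ 0.6  0.2 -2.8] w 50.5
[0.42, -0.02, -0.47, 0.02, 0.92, -0.01]
[0.46, -0.02, -0.44, 0.02, 0.92, -0.01]
[0.49, -0.02, -0.4, 0.02, 0.92, -0.01]
[0.52, -0.02, -0.36, 0.02, 0.92, -0.01]
[0.55, -0.02, -0.31, 0.02, 0.92, -0.01]
[0.57, -0.02, -0.27, 0.02, 0.92, -0.01]
[0.59, -0.01, -0.22, 0.02, 0.92, -0.01]
[0.61, -0.01, -0.17, 0.02, 0.92, -0.01]
[0.62, -0.01, -0.12, 0.02, 0.92, -0.01]
[0.63, -0.01, -0.07, 0.02, 0.92, -0.01]
[0.63, -0.01, -0.02, 0.02, 0.92, -0.01]
[0.63, -0.01, 0.03, 0.02, 0.92, -0.01]
```

>>> apply_moves --commands '[[[0.42, 0, -0.47, 0, 0.92, 0], [0.46, 0, -0.44, 0, 0.92, 0], [0.5, 0, -0.4, 0, 0.92, 0], [0.5, 0, -0.36, 0, 0.92, 0], [0.55, 0, -0.3, 0, 0.92, 0], [0.55, 0, -0.27, 0, 0.9, 0], [0.6, 0, -0.2, 0, 0.9, 0], [0.5, 0, -0.15, 0, 0.8, 0]]]'

```text
clock: 10.53
eef_pos: [579.8, -20.3, 192.0]
tool_rot: [-1.602, 0.014, -1.168]
force: [1.4, -0.7, -2.6]
width: 50.3
```

```bash
python3 plan.py 612 -117 205 -84.5 4
```

```text
t 10.53 [579.8 -20.3 192. ] [-91.8   0.8 -66.9] F [ 1.4 -0.7 -2.6] w 50.3
[0.63, -0.09, -0.05, 0.09, 0.88, -0.03]
[0.64, -0.09, -0.01, 0.09, 0.88, -0.03]
[0.64, -0.09, 0.04, 0.09, 0.88, -0.03]
[0.63, -0.08, 0.09, 0.09, 0.88, -0.03]
```

>>> apply_moves --commands '[[[0.6, -0.05, -0.05, 0.1, 0.85, 0], [0.6, -0.05, 0, 0.1, 0.8, 0], [0.5, -0.05, 0.05, 0.1, 0.6, 0], [0.35, 0, 0.1, 0.1, 0.35, 0], [0.15, 0, 0.1, 0, 0.15, 0], [0, 0, 0, 0, 0, 0], [0, 0, 0, 0, 0, 0]]]'

```text
clock: 11.12
eef_pos: [609.6, -111.1, 191.2]
tool_rot: [-1.581, 0.01, -1.429]
force: [-0.6, 0.3, -2.7]
width: 50.7
```

```bash
python3 plan.py 612 -117 195 -84.5 2; python3 - <<'E'
from h import *
t=grab('top','top3.png');s=grab('side','side3.png')
i=cv2.imread('pics/top3.png')[160:260,280:390];j=cv2.imread('pics/side3.png')[100:220,200:330]
cv2.imwrite('pics/v3.png',cv2.convertScaleAbs(np.hstack([cv2.resize(i,(396,360)),cv2.resize(j,(390,360))]),alpha=1.4))
E
```

```text
t 11.12 [ 609.6 -111.1  191.2] [-90.6   0.6 -81.9] F [-0.6  0.3 -2.7] w 50.7
[0.08, -0.05, 0.02, 0.06, 0.26, -0.06]
[0.08, -0.05, 0.02, 0.06, 0.26, -0.06]
```

View pics/v3.png

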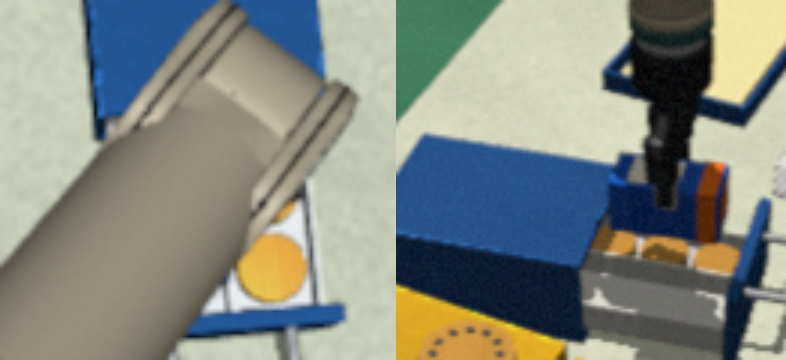

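The carton hangs level with its orange end towards the front. Next I'll align it and descend.

>>> apply_moves --commands '[[[0.1, 0.1, 0.05, 0.05, 0.25, 0], [0.05, 0.25, 0, 0.05, 0.2, 0], [0, 0.3, 0, 0, 0.1, 0], [0, 0.2, 0, 0, 0, 0], [0, 0, 0, 0, 0, 0], [0, 0, 0, 0, 0, 0]]]'

```text
clock: 11.72
eef_pos: [611.7, -109.9, 152.2]
tool_rot: [-1.574, 0.015, -1.474]
force: [0.6, 0.2, -2.6]
width: 50.3
```

```bash
python3 plan.py 612 -117 85 -84.5 5
```

```text
t 11.72 [ 611.7 -109.9  152.2] [-90.2   0.9 -84.4] F [ 0.6  0.2 -2.6] w 50.3
[0.04, 0.34, -0.0, 0.01, 0.0, -0.03]
[0.04, 0.34, -0.0, 0.01, 0.0, -0.03]
[0.04, 0.34, -0.0, 0.01, 0.0, -0.03]
[0.04, 0.34, -0.0, 0.01, 0.0, -0.03]
[0.04, 0.34, -0.0, 0.01, 0.0, -0.03]
```

>>> apply_moves --commands '[[[0.15, 0.1, 0, 0, 0, -0.05], [0.1, 0.25, 0, 0, 0, -0.05], [0.05, 0.3, 0, 0, 0, -0.05], [0, 0.3, 0, 0, 0, 0], [0, 0.2, 0, 0, 0, 0], [0, 0, 0, 0, 0, 0], [0, 0, 0, 0, 0, 0]]]'

```text
clock: 12.3
eef_pos: [613.2, -124.0, 101.6]
tool_rot: [-1.574, -0.001, -1.474]
force: [0.5, -0.6, -3.5]
width: 50.6
```

```bash
python3 plan.py 612 -117 66 -84.5 5
```

```text
t 12.3 [ 613.2 -124.   101.6] [-90.2  -0.  -84.4] F [ 0.5 -0.6 -3.5] w 50.6
[-0.04, 0.18, -0.0, 0.01, 0.0, 0.0]
[-0.04, 0.18, -0.0, 0.01, 0.0, 0.0]
[-0.04, 0.18, -0.0, 0.01, 0.0, 0.0]
[-0.04, 0.18, -0.0, 0.01, 0.0, 0.0]
[-0.04, 0.18, -0.0, 0.01, 0.0, 0.0]
```

>>> apply_moves --commands '[[[-0.1, 0, 0, 0, 0, 0], [-0.05, 0, 0, 0, 0, 0], [0, 0, 0, 0, 0, 0], [0, 0, 0, 0, 0, 0]]]'

```text
clock: 12.63
eef_pos: [613.3, -117.4, 102.6]
tool_rot: [-1.572, -0.001, -1.474]
force: [-0.3, -0.3, -3.5]
width: 50.5
```

```bash
python3 plan.py 612 -117 66 -84.5 5
```

```text
t 12.63 [ 613.3 -117.4  102.6] [-90.1  -0.  -84.4] F [-0.3 -0.3 -3.5] w 50.5
[-0.0, 0.18, -0.01, 0.0, 0.0, 0.0]
[-0.0, 0.18, -0.01, 0.0, 0.0, 0.0]
[-0.0, 0.18, -0.01, 0.0, 0.0, 0.0]
[-0.0, 0.18, -0.01, 0.0, 0.0, 0.0]
[-0.0, 0.18, -0.01, 0.0, 0.0, 0.0]
```

>>> apply_moves --commands '[[[0, 0.15, 0, 0, 0, 0], [0, 0.2, 0, 0, 0, 0], [0, 0.2, 0, 0, 0, 0], [0, 0.15, 0, 0, 0, 0], [0, 0.05, 0, 0, 0, 0], [0, 0, 0, 0, 0, 0], [0, 0, 0, 0, 0, 0]]]'

```text
clock: 13.22
eef_pos: [613.5, -117.2, 69.4]
tool_rot: [-1.571, -0.001, -1.473]
force: [-0.5, -0.0, -2.6]
width: 50.8
```

```bash
python3 plan.py 612 -117 62 -84.5 5
```

```text
t 13.22 [ 613.5 -117.2   69.4] [-90.   -0.  -84.4] F [-0.5 -0.  -2.6] w 50.8
[-0.0, 0.04, -0.01, 0.0, 0.0, 0.0]
[-0.0, 0.04, -0.01, 0.0, 0.0, 0.0]
[-0.0, 0.04, -0.01, 0.0, 0.0, 0.0]
[-0.0, 0.04, -0.01, 0.0, 0.0, 0.0]
[-0.0, 0.04, -0.01, 0.0, 0.0, 0.0]
```

>>> apply_moves --commands '[[[0, 0.06, 0, 0, 0, 0], [0, 0.06, 0, 0, 0, 0], [0, 0.06, 0, 0, 0, 0], [0, 0.04, 0, 0, 0, 0], [0, 0, 0, 0, 0, 0], [0, 0, 0, 0, 0, 0]]]'

```text
clock: 13.72
eef_pos: [614.2, -117.7, 60.6]
tool_rot: [-1.57, -0.002, -1.473]
force: [-0.3, 0.1, -2.7]
width: 50.7
```

>>> apply_moves --commands '[[[0, 0.04, 0, 0, 0, 0], [0, 0.04, 0, 0, 0, 0], [0, 0, 0, 0, 0, 0], [0, 0, 0, 0, 0, 0]]]'

```text
clock: 14.05
eef_pos: [615.9, -117.8, 61.5]
tool_rot: [-1.565, -0.0, -1.473]
force: [-0.2, 0.2, -3.5]
width: 51.0
```

>>> apply_moves --commands '[[[0, 0.08, -0.05, 0, 0, 0], [0, 0.08, 0, 0, 0, 0], [0, 0, 0, 0, 0, 0]]]'

```text
clock: 14.3
eef_pos: [618.5, -117.8, 61.7]
tool_rot: [-1.555, 0.001, -1.473]
force: [-0.3, -0.9, -3.0]
width: 50.5
```

```bash
python3 plan.py 612 -117 60 -84.5 1; python3 - <<'E'
from h import *
s=grab('side','side4.png')
j=cv2.imread('pics/side4.png')[125:215,220:320]
cv2.imwrite('pics/v4.png',cv2.convertScaleAbs(cv2.resize(j,(600,540),interpolation=cv2.INTER_CUBIC),alpha=1.5))
E
```

```text
t 14.3 [ 618.5 -117.8   61.7] [-89.1   0.  -84.4] F [-0.3 -0.9 -3. ] w 50.5
[-0.04, 0.04, -0.16, -0.19, 0.02, -0.01]
```

View pics/v4.png

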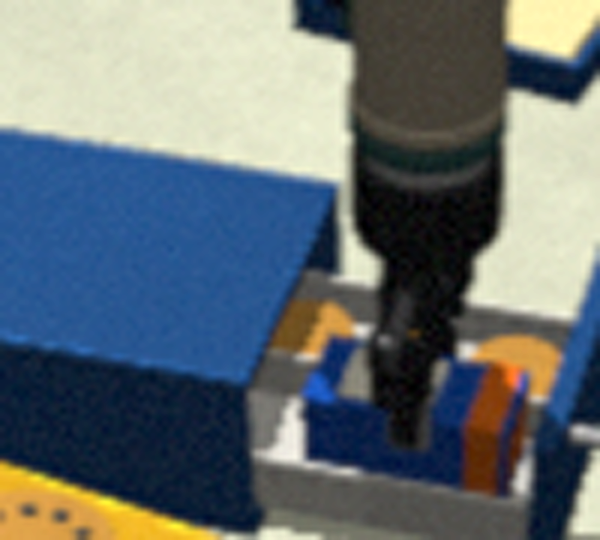

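The carton is inside the drawer walls, held clear of the panel and the unit. The commanded descent is not being followed, so I'll check the joints.

```bash
python3 - <<'E'
from h import *
s=readout.read_state()
for k in('qpos','qd','tau','force','torque'):print(k,np.round(s[k],3))
E
```

```text
qpos [-0.193  0.892  0.587  1.732 -0.715  0.727 -0.703]
qd [ 0.002  0.02  -0.006  0.007  0.001 -0.019 -0.   ]
tau [-3.1400e-01 -5.8327e+01  1.0670e+01 -1.2044e+01 -1.7000e-02  1.3700e-01
  6.0000e-03]
force [-0.024 -0.176 -2.189]
torque [-0.031  0.057 -0.03 ]
```

>>> apply_moves --commands '[[[0, 0, 0, 0, 0, 0], [0, 0, 0, 0, 0, 0]]]'

```text
clock: 14.52
eef_pos: [618.4, -118.0, 61.1]
tool_rot: [-1.555, -0.0, -1.473]
force: [1.3, -0.1, 0.6]
width: 50.7
```

```bash
python3 - <<'E'
from h import *
s=readout.read_state()
for k in('qpos','qd','tau','force','torque','eef_pos','tool_rot'):print(k,np.round(s[k],3))
E
```

```text
qpos [-0.193  0.892  0.586  1.732 -0.715  0.725 -0.702]
qd [ 0.001  0.004 -0.001 -0.002 -0.007 -0.006  0.002]
tau [ 1.5400e-01 -5.8277e+01  1.0866e+01 -1.1623e+01  1.3800e-01  1.4100e-01
 -1.0000e-03]
force [ 1.284 -0.057  0.553]
torque [ 0.056 -0.093  0.008]
eef_pos [ 618.406 -118.037   61.051]
tool_rot [-1.555 -0.    -1.473]
```

>>> apply_moves --commands '[[[0, 0.03, 0, -0.15, 0, 0], [0, 0.03, 0, 0, 0, 0], [0, 0, 0, 0, 0, 0]]]'

```text
clock: 14.77
eef_pos: [619.7, -118.1, 60.6]
tool_rot: [-1.567, 0.0, -1.473]
force: [-0.4, -0.5, -3.3]
width: 50.9
```

>>> apply_moves --commands '[[[0, 0, 0, 0, 0, 0], [0, 0, 0, 0, 0, 0], [0, 0, 0, 0, 0, 0], [0, 0, 0, 0, 0, 0]]]' --claw 62

```text
clock: 15.1
eef_pos: [619.8, -118.6, 59.6]
tool_rot: [-1.569, -0.001, -1.473]
force: [-0.4, 0.6, -0.4]
width: 62.1
```

```bash
python3 plan.py 618 -117.5 160 -84.5 1
```

```text
t 15.1 [ 619.8 -118.6   59.6] [-89.9  -0.1 -84.4] F [-0.4  0.6 -0.4] w 62.1
[-0.01, -0.84, -0.01, -0.01, 0.01, 0.0]
[-0.01, -0.84, -0.01, -0.01, 0.01, 0.0]
[-0.01, -0.84, -0.01, -0.01, 0.01, 0.0]
```

>>> apply_moves --commands '[[[0, -0.15, 0, 0, 0, 0], [0, -0.4, 0, 0, 0, 0], [0, -0.7, 0, 0, 0, 0], [0, -0.8, 0, 0, 0, 0], [0, -0.8, 0, 0, 0, 0], [0, -0.6, 0, 0, 0, 0], [0, -0.2, 0, 0, 0, 0], [0, 0, 0, 0, 0, 0]]]'

```text
clock: 15.77
eef_pos: [617.6, -119.2, 211.4]
tool_rot: [-1.575, -0.001, -1.475]
force: [-0.4, 0.7, -0.4]
width: 61.9
```

```bash
python3 plan.py 440 -167 200 -84.5 1
```

```text
t 15.77 [ 617.6 -119.2  211.4] [-90.2  -0.1 -84.5] F [-0.4  0.7 -0.4] w 61.9
[0.15, 0.06, -0.91, 0.01, -0.0, 0.0]
[0.15, 0.06, -0.91, 0.01, -0.0, 0.0]
[0.15, 0.06, -0.91, 0.01, -0.0, 0.0]
[0.15, 0.06, -0.91, 0.01, -0.0, 0.0]
[0.15, 0.06, -0.91, 0.01, -0.0, 0.0]
```

>>> apply_moves --commands '[[[0.15, 0, -0.7, 0, 0, 0], [0.2, 0, -0.9, 0, 0, 0], [0.2, 0, -0.9, 0, 0, 0], [0.2, 0.05, -0.8, 0, 0, 0], [0.15, 0.05, -0.5, 0, 0, 0], [0, 0, -0.2, 0, 0, 0], [0, 0, 0, 0, 0, 0], [0, 0, 0, 0, 0, 0]]]' --claw 10

```text
clock: 16.43
eef_pos: [451.5, -168.6, 200.2]
tool_rot: [-1.583, 0.003, -1.472]
force: [0.1, 0.4, -0.2]
width: 10.1
```

```bash
python3 plan.py 452 -167 66 -84.5 1; python3 - <<'E'
from h import *
t=grab('top','top5.png');s=grab('side','side5.png')
i=cv2.imread('pics/top5.png')[160:270,280:390];j=cv2.imread('pics/side5.png')[120:220,220:330]
cv2.imwrite('pics/v5.png',cv2.convertScaleAbs(np.hstack([cv2.resize(i,(400,400),interpolation=cv2.INTER_CUBIC),cv2.resize(j,(400,400),interpolation=cv2.INTER_CUBIC)]),alpha=1.4))
E
```

```text
t 16.43 [ 451.5 -168.6  200.2] [-90.7   0.2 -84.3] F [ 0.1  0.4 -0.2] w 10.1
[-0.01, 0.84, 0.01, 0.04, 0.01, -0.01]
[-0.01, 0.84, 0.01, 0.04, 0.01, -0.01]
[-0.01, 0.84, 0.01, 0.04, 0.01, -0.01]
[-0.01, 0.84, 0.01, 0.04, 0.01, -0.01]
```

View pics/v5.png

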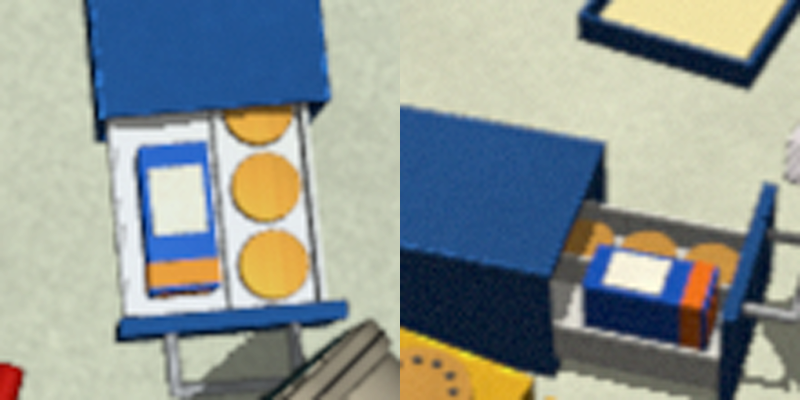

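The carton lies flat in the lane, with the orange end to the front. Its top face is centred at about full-image pixel (329.5,219.7).

>>> apply_moves --commands '[[[0, 0.5, 0, 0.05, 0, 0], [0, 0.8, 0, 0.05, 0, 0], [0, 0.8, 0, 0.05, 0, 0], [0, 0.6, 0, 0, 0, 0], [0, 0.4, 0, 0, 0, 0], [0, 0.1, 0, 0, 0, 0], [0, 0, 0, 0, 0, 0]]]'

```text
clock: 17.12
eef_pos: [463.6, -166.8, 65.3]
tool_rot: [-1.561, -0.002, -1.459]
force: [0.2, 0.4, 0.4]
width: 10.3
```

```bash
python3 plan.py 472 -165 66 -84.5 4; python3 - <<'E'
from h import *
t=grab('top')
print('carton',onz(t,329.5,219.7,82),'lane mid line y at x=620: -116.3')
print('bar end',onz(t,280+175/3.636,160+389/3.636,80))
E
```

```text
t 17.12 [ 463.6 -166.8   65.3] [-89.4  -0.1 -83.6] F [0.2 0.4 0.4] w 10.3
[-0.01, -0.0, 0.05, -0.03, 0.05, 0.0]
[-0.01, -0.0, 0.05, -0.03, 0.05, 0.0]
[-0.01, -0.0, 0.05, -0.03, 0.05, 0.0]
[-0.01, -0.0, 0.05, -0.03, 0.05, 0.0]
carton [ 622.19670183 -119.34749509   82.        ] lane mid line y at x=620: -116.3
bar end [ 495.77282808 -116.58382871   80.        ]
```

>>> apply_moves --commands '[[[0, 0, 0.1, -0.05, 0.05, 0], [0, 0, 0.2, -0.05, 0.05, 0], [0, 0, 0.25, 0, 0.05, 0], [0, 0, 0.3, 0, 0, 0], [0, 0, 0.3, 0, 0, 0], [0, 0, 0.3, 0, 0, 0], [0, 0, 0.3, 0, 0, 0], [0, 0, 0.3, 0, 0, 0]]]'

```text
clock: 17.83
eef_pos: [546.0, -158.3, 71.4]
tool_rot: [-1.579, -0.003, -1.473]
force: [-2.8, -1.9, -3.0]
width: 10.2
```

```bash
python3 plan.py 624 -150.5 66 -84.5 7|head -3
```

```text
t 17.83 [ 546.  -158.3   71.4] [-90.5  -0.2 -84.4] F [-2.8 -1.9 -3. ] w 10.2
[-0.0, 0.02, 0.28, 0.01, 0.0, 0.01]
[-0.0, 0.02, 0.28, 0.01, 0.0, 0.01]
```

>>> apply_moves --commands '[[[0, 0.08, 0.3, 0, 0, 0], [0, 0.08, 0.3, 0, 0, 0], [0, 0.05, 0.25, 0, 0, 0], [0, 0.03, 0.2, 0, 0, 0], [0, 0, 0.15, 0, 0, 0], [0, 0, 0.1, 0, 0, 0]]]'

```text
clock: 18.33
eef_pos: [602.4, -152.2, 66.8]
tool_rot: [-1.582, -0.009, -1.468]
force: [-2.9, -1.7, -2.0]
width: 10.0
```

```bash
python3 plan.py 624 -150.5 66 -84.5 7|head -3
```

```text
t 18.33 [ 602.4 -152.2   66.8] [-90.6  -0.5 -84.1] F [-2.9 -1.7 -2. ] w 10.0
[0.0, 0.0, 0.08, 0.02, 0.01, 0.01]
[0.0, 0.0, 0.08, 0.02, 0.01, 0.01]
```

>>> apply_moves --commands '[[[0, 0, 0.12, 0, 0, 0], [0, 0, 0.12, 0, 0, 0], [0, 0, 0.12, 0, 0, 0], [0, 0, 0.12, 0, 0, 0], [0, 0, 0.1, 0, 0, 0], [0, 0, 0.1, 0, 0, 0]]]'

```text
clock: 18.83
eef_pos: [628.0, -149.6, 66.7]
tool_rot: [-1.589, -0.008, -1.469]
force: [-14.4, -0.4, 8.6]
width: 10.1
```

>>> apply_moves --commands '[[[0, 0, 0.1, 0, 0, 0], [0, 0, 0.1, 0, 0, 0]]]'

```text
clock: 19.0
eef_pos: [627.7, -149.6, 66.7]
tool_rot: [-1.606, -0.003, -1.472]
force: [-13.4, 0.6, 7.9]
width: 10.1
```

The push has met the hard stop, so I'll back off and check.

>>> apply_moves --commands '[[[0, 0, -0.3, 0.1, 0, 0], [0, 0, -0.6, 0.1, 0, 0], [0, 0, -0.6, 0, 0, 0], [0, -0.4, -0.5, 0, 0, 0], [0, -0.6, -0.3, 0, 0, 0], [0, -0.6, 0, 0, 0, 0], [0, -0.3, 0, 0, 0, 0], [0, 0, 0, 0, 0, 0]]]'

```text
clock: 19.67
eef_pos: [542.8, -157.4, 149.2]
tool_rot: [-1.572, -0.003, -1.471]
force: [-0.2, 0.6, 0.1]
width: 9.7
```

>>> apply_moves --commands '[[[0, -0.3, -0.4, 0, 0, 0], [0, -0.4, -0.4, 0, 0, 0], [0, -0.2, -0.1, 0, 0, 0], [0, 0, 0, 0, 0, 0]]]'

```text
clock: 20.0
eef_pos: [511.9, -159.9, 186.6]
tool_rot: [-1.562, -0.005, -1.467]
force: [0.5, 0.1, 0.2]
width: 10.1
```

```bash
python3 plan.py 440 -167 150 -84.5 1|head -1; python3 - <<'E'
from h import *
t=grab('top','top6.png');s=grab('side','side6.png')
f=lambda n,x,y:cv2.resize(cv2.imread(f'pics/{n}.png')[y:y+60,x:x+80],(400,300),interpolation=cv2.INTER_CUBIC)
cv2.imwrite('pics/v6.png',cv2.convertScaleAbs(np.vstack([np.hstack([f('top0',295,175),f('top6',295,175)]),np.hstack([f('side0',230,145),f('side6',230,145)])]),alpha=1.4))
E
```

```text
t 20.0 [ 511.9 -159.9  186.6] [-89.5  -0.3 -84.1] F [0.5 0.1 0.2] w 10.1
```

View pics/v6.png

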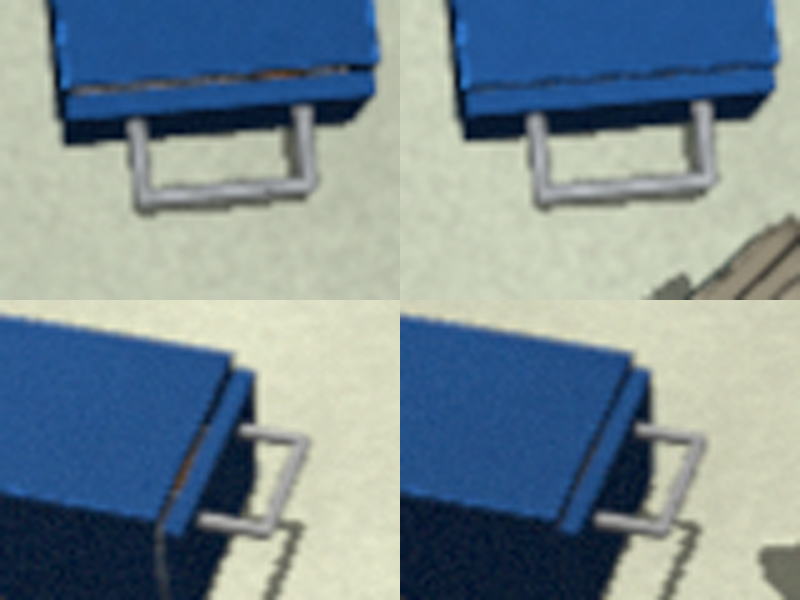

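The drawer is now shut tighter than at the start. The brass sliver has gone and the arm is clear of everything.

```bash
python3 - <<'E'
from h import *
a,b=[cv2.imread(f'pics/top{i}.png').astype(int) for i in(0,6)]
for n,(x,y,w,h) in dict(yellow=(200,105,80,130),driver=(262,255,28,70),trays=(405,235,45,55)).items():
    print(n,(np.abs(a-b)[y:y+h,x:x+w].max(2)>60).sum())
finish_job()
E
```

```text
yellow 0
driver 820
trays 0
the job is handed in; nothing more can be done
```

The driver region changed, so I'll check whether that is only the arm or its shadow.

```bash
python3 -c "
import cv2,numpy as np
cv2.imwrite('pics/v7.png',np.hstack([cv2.resize(cv2.imread(f'pics/top{i}.png')[230:350,230:330],(250,300)) for i in(0,5,6)]))"
```

```text
(no output)
```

View pics/v7.png

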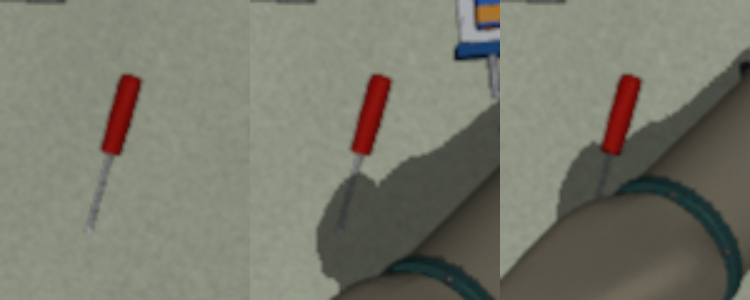

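The job is done and handed in at about 20 s of the 64 s allowed. I opened the blue drawer by its handle to about 149 mm and set the carton in the wide lane with its orange end to the front. Then I let go of it and pushed the drawer shut against its stop.

- **Carton:** before closing, it lay flat in the lane, about 3 mm off the lane's centre line. It can't be seen with the drawer shut, so its final position is inferred from a slow, smooth push.
- **Drawer:** the push ended at the stop with about 14 N, and the picture shows the panel closed tighter than at the start. The arm stands clear.
- **Other things:** the pictures before and after show no change at the yellow unit, the plates or the clear stack I checked, at about (427,260) in the top view. I took that stack to be the trays; a second clear stack at about (527,279) was not compared. My pixel check flagged the screwdriver area, but a closer look shows only the arm and its shadow there; the screwdriver has not moved.
- **Disagreements:**
  - Heights from the two cameras came out 2–5 mm below the given ones.
  - The wrist force barely showed the carton touching down, so I judged contact from the height and from the tool no longer going down.

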